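Close up the starter tub

ROBOT

A 6-joint arm with a two-finger parallel gripper is mounted at the origin on the work surface. World frame = base frame: x ahead of the robot, y to its left, z up, the work surface at z = 0. Lengths are in m, angles in rad, forces in N, time in s.
With the tool pointing down it reaches from about 0.35 to 0.775 m from the base axis. Payload 7.3 kg.
Tool frame: the origin (TCP) lies at the very end of the fingers, on their centre line; the grasp point (between the pads) lies 19 mm behind it; z points along the fingers, y is the line along which they close (so a half turn about z gives the same grasp; the last joint's range is limited). The gripper opens to 92 mm and grips with 3 to 60 N. Pads are 19 mm wide; open, the fingers measure 130 mm over their backs; the gripper's body (75 mm by 190 mm) begins 47 mm behind the grasp point.
Start: joints at [-1.303, 0.342, 1.524, -0, 1.275, -0.146], TCP at [0.211, -0.481, 0.227] pointing down, gripper open.
Joint ranges: [-2.53, 2.53], [-0.77, 2.02], [0.04, 2.7], [-1, 4.14], [0.28, 2.66], [-3.11, 3.11]. Speed limits (rad/s): [2.57, 2.57, 3.14, 3.14, 3.14, 3.14].

INTERFACE

Orientations are given as [roll, pitch, yaw] about the fixed x, y, z axes, in that order (R = Rz(yaw) Ry(pitch) Rx(roll)).
In Python, from cell import robot gives the robot as it stands.
- The arm moves only by the tool apply_moves, never from a script. Its argument "motion" is text: rows parted by semicolons, each of 7 numbers parted by spaces: the opening in per cent of the stroke, from 0 (shut) to 100 (fully open), then the shift along the tool's x, y, z in cm, then the turn, a rotation vector about the tool's x, y, z in rad. A call has 1 to 20 rows; each row shifts and turns the commanded pose from where the row before left it, along the tool's axes as they then stand; what a row does not reach is not made up. A row lasts 1/8 s, in which the tool goes at most 62.5 mm and 10.7 degrees, less where a joint would pass 70% of its speed; a pose out of reach is approached as far as the arm can. A call with a gripper value outside its range is refused whole. The fingers move at their own pace and stop on an object; "force" is the grip in N (left out, the last holds). Time passes only in rows, so rows that do not move let the fingers close. It gives the time, the measured TCP pose, the force, the opening and the grip force at its end, in the units of the state.
- robot.observe(): the state, without advancing time (a new reading comes with each control period).
- robot.read_camera(name): name is "scene" or "top"; returns a dict with "img" (384x512x3 uint8, red, green, blue), "fovy" (degrees; the focal length in pixels is half the picture's height over the tangent of half this angle, whatever the lens; pixels are square), "cx", "cy" (the principal point, pixels), "R" (3x3) and "t" (3): a world point X has camera coordinates R X + t. Camera axes: x right, y down, z forward; pixel columns grow to the right and rows downward; lengths in m; the calibration is good to about 2 mm. A picture is of the moment at which its call begins. There is no depth.
- robot.hand_in(): hands the job in; it is judged then, once.
Trained networks look in a picture, given as the dict that the camera call returned (one of the last four; its "shot" number tells which), for a name from the list of things; names that differ only in an ending like _2 or _b are one class to them, and where a whole thing is asked for, a point or a joint stands for the part that bears it (a point fixed in the world has none). Each returns a list of dicts, best first, with "score" (0 to 1); they miss things now and then, are a little off and sometimes report something else, mostly with a low value. They report only what shows in the picture. A call takes as long as a camera call. They do not tell look-alikes from the thing itself.
- robot.search_frame(target, picture): "centre" ([x, y, z] in m, in world coordinates, good to about 4 mm: the middle of the surface that is visible of it).
- robot.trace(target, picture): "pixels" (384x512 bool, what is visible of it).
The state is a dict: "time": time; "qpos": joint angles; "qvel": joint speeds; "joint_efforts": joint torques, N m; "tool_pos": TCP position; "tool_rot": TCP orientation; "contact_force": force on the tool from outside, world axes, zero at the start; "torque": the same for the moment, N m; "opening": finger opening in m; "grip_force": force on a finger pad.
Only numpy, scipy, OpenCV 4.12 (cv2) and the standard library are available. Lean on these libraries where they do the work, as an engineer would, in place of code of your own. Each camera call takes 0.05 s, during which the arm holds its last target. There are 200 camera calls.

TASK

Close up the steel starter tub for the night: lower the loose grey lid into the tub's mouth (either way round; do not drop it) and press it down against the stiff seals until it sits level and fully home, flush with the tub's rim. Then take the stopper that fits the lid's filler neck from the wooden block (the one with the slim, tall knob and the narrower flange, not the fat stopper or the long pestle) and set it upright and fully home in the neck. Do not push about or knock over anything else on the worktop, and leave the fat stopper and the pestle in the block.

Things in the scene. Friction and masses are not known exactly. Their poses are not given: they have to be found in the camera images.
- tub: Fixed open rectangular steel tub, 224 mm (its x) by 154 mm (its y) outside, 96 mm high, walls 8 mm, standing on the worktop; origin at the centre of its underside, z up. Its mouth is a recess 208 x 138 mm and 14 mm deep below the rim: ledges along the long sides, 82 mm above the worktop, carry the lid when it is home.
- tub_seat (a point): Point at the centre of the tub's mouth at ledge height (82 mm above the worktop), axes as the tub; the lid's origin comes here when it is home.
- seal_a (a joint): Black rubber seal bar (14 x 112 mm) across the tub's mouth, 91 mm to +x of the tub's centre. Value in m: 0 = standing 7 mm above the ledges, 0.007 = pressed down level with them. It takes about 7 N to push down and stays where it is left.
- seal_b (a joint): The same seal bar at the other end, 91 mm to -x of the tub's centre.
- lid: Loose flat grey plastic lid, 200 mm (its x) by 130 mm (y) by 14 mm thick, 0.36 kg, flat on the worktop, right way up; origin at the centre of its underside, z up. Block handle amid its top: 60 mm along x, 20 mm along y, 30 mm high; a round filler neck near its +x end. In the mouth it first rests on the seals, up to 7 mm proud; home, its top is flush with the rim.
- neck (a point): Centre of the top rim of the filler neck on the lid, 66 mm to +x of the lid's origin and 39 mm above its underside; z points up out of the neck. The neck stands 25 mm above the lid's top, outer diameter 48 mm, bore 36 mm going right through the lid.
- block: Fixed dark wooden block, 240 mm (its x) by 80 mm (its y) by 50 mm high, origin at the centre of its underside, with three upright holes (41 mm wide) in a row at x = -80, 0 and +80 mm, holding the stopper, the fat stopper and the pestle in any order.
- stopper: Loose pale wooden stopper, 75 mm long, upright; origin at its lower tip, z up its axis. From the tip: taper 20 to 31 mm diameter over 35 mm, flange 48 mm diameter at 35 to 41 mm, straight round knob 30 mm diameter at 41 to 75 mm. Hangs by its flange in the block (tip 15 mm above the worktop). Home, its flange rests on the neck's rim, the tip 35 mm below it.
- fat_stopper: Bystander in the block, too big for the neck: same pale wood, flange 60 mm diameter, stout knob 44 mm diameter and only 17 mm high, top 75 mm above the worktop. Its origin is at its lower tip.
- pestle: Bystander in the block: pale wooden pestle, flange 50 mm diameter, thin shaft 22 mm with a 34 mm head, top 175 mm above the worktop. Its origin is at its lower tip.
- water_bottle: Bystander: clear bottle, 64 mm diameter, 220 mm tall, origin at its base.
- squeeze_bottle: Bystander: yellow squeeze bottle, 58 mm diameter, 185 mm tall, origin at its base.
- cup: Bystander: pink open cup, 76 mm diameter, 100 mm tall, origin at its base.
- jar: Bystander: dark jar with black cap, 68 mm diameter, 85 mm tall, origin at its base.
Things that resemble listed ones, but are neither listed nor needed, are in the scene too. Leave any blue or turquoise look-alike of the stopper alone.

How it is judged:
On the way, in this order (a step that is already met when the one before it is completed fails the run):
1. the lid sits level and fully home in the tub's mouth (z of lid in the frame of tub_seat between -0.003 and 0.002 m and horizontal distance between lid and tub_seat below 0.012 m and angle between lid's own z axis and vertical below 0.025 rad and angle between the x axis of lid and the x axis of tub, either way round below 0.12 rad), for 0.3 s.
2. the stopper is fully home in the lid's neck (all of step 1 and z of stopper in the frame of neck below -0.032 m and horizontal distance between stopper and neck below 0.007 m and angle between stopper's own z axis and vertical below 0.1 rad), for 0.2 s.
At the end, for the whole second after the job is handed in: Lid in the tub mouth: underside within 2 mm of the ledges, level to 0.025 rad, centred to 12 mm, in line with the tub (either way round) to 0.12 rad. Stopper in the neck: tip at least 32 mm below the rim, within 7 mm of its axis, upright to 0.1 rad. Both at rest (all of step 2 and linear speed of each of lid, stopper below 0.02 m/s); the robot touches nothing.
It fails at once if a bystander on the worktop is pushed more than 30 mm or tipped over (distance of any of water_bottle, squeeze_bottle, cup, jar from where it was at the start of the episode above 0.03 m or angle between any of water_bottle, squeeze_bottle, cup, jar's own z axis and vertical above 0.5 rad).
It fails at once if the fat stopper or the pestle is taken from its hole (distance of any of fat_stopper, pestle from where it was at the start of the episode above 0.02 m).
It fails at once if the lid is dropped (falling faster than 0.5 m/s, untouched by the fingers) (linear speed of lid above 0.5 m/s and contact force between the fingers and lid below 0.05 N).
It also fails if it takes over 72 s, if anything falls off the work surface, if the arm or the gripper's body presses on something with over 40 N, if the wrist force passes 120 N, or if a joint passes its speed limit or range.

## Working session

There is one attempt and no reset: what is moved stays moved. The work goes in short steps, Python scripts to look and compute and a tool call to move; the robot and the scene stay as the last step left them, time stands still between calls to the robot, and variables do not carry over. Pictures are saved under pics/ and viewed, at most 10 in all, crops included, and the job is handed in when it is done.

Besides the shell and the picture viewer there is one more tool, called after "Request:" as a command line: name --argument value ..., lists and objects as JSON in quotes. apply_moves: Moves the arm, as the interface text tells. Its arguments: {"type":"object","properties":{"motion":{"type":"string"},"force":{"type":"number"}},"required":["motion"]}

```bash
mkdir -p pics; cat > h.py <<'E'
import numpy as np, cv2
from cell import robot
def K(p):
    f=p["img"].shape[0]/2/np.tan(np.radians(p["fovy"])/2); return f,p["cx"],p["cy"]
def ray(p,u,v,z):
    f,cx,cy=K(p); R=np.array(p["R"]);t=np.array(p["t"]); d=R.T@np.array([(u-cx)/f,(v-cy)/f,1]); c=-R.T@t
    return c+d*(z-c[2])/d[2]
def save(p,n): cv2.imwrite("pics/"+n,p["img"][:,:,::-1])
E
python3 - <<'E'
from h import *
s=robot.observe(); print(s["time"],s["tool_pos"],s["tool_rot"],s["opening"])
P={n:robot.read_camera(n) for n in("scene","top")}
for n,p in P.items():
    save(p,n+"0.png"); print(n,p["fovy"],p["cx"],p["cy"],-np.array(p["R"]).T@p["t"])
    for o in "tub lid neck block stopper fat_stopper pestle water_bottle squeeze_bottle cup jar".split():
        print(o,[(np.round(d["centre"],3).tolist(),round(d["score"],2)) for d in robot.search_frame(o,p)[:3]])
a=np.hstack([P["scene"]["img"],P["top"]["img"]])
E
```

```text
0.0 [ 0.2109937  -0.48030529  0.22605504] [-3.14009620e+00 -2.02737443e-04  4.13774989e-01] 0.09165348458444866
scene 45.74901903783095 257.7479135237041 196.49061736779683 [ 1.24352635 -0.25294106  1.1168988 ]
tub [([0.45, -0.379, 0.06], 0.94), ([0.493, 0.383, 0.012], 0.36)]
lid [([0.49, 0.382, 0.013], 0.77), ([0.694, -0.026, 0.066], 0.53)]
neck [([0.493, 0.378, 0.01], 0.58)]
block [([0.644, -0.041, 0.048], 0.66)]
stopper [([0.692, -0.029, 0.068], 0.69), ([0.568, 0.091, 0.05], 0.68), ([0.725, 0.083, 0.051], 0.56)]
fat_stopper [([0.527, -0.033, 0.073], 0.67)]
pestle [([0.606, -0.025, 0.106], 0.78), ([0.443, -0.376, 0.056], 0.65)]
water_bottle [([0.642, -0.177, 0.135], 0.96)]
squeeze_bottle [([0.637, 0.188, 0.1], 0.71)]
cup [([0.421, -0.143, 0.071], 0.7), ([0.692, -0.026, 0.066], 0.49)]
jar [([0.39, 0.168, 0.065], 0.89)]
top 55.145733555753694 255.8044347253293 188.158543728708 [ 0.41813153 -0.01463196  1.2612715 ]
tub []
lid [([0.47, 0.386, 0.016], 0.62)]
neck [([0.47, 0.385, 0.015], 0.78)]
block [([0.602, -0.021, 0.049], 0.8)]
stopper [([0.681, -0.02, 0.062], 0.67), ([0.708, 0.086, 0.048], 0.67), ([0.56, 0.094, 0.041], 0.43)]
fat_stopper [([0.523, -0.019, 0.078], 0.64), ([0.6, -0.021, 0.048], 0.29)]
pestle [([0.59, -0.019, 0.099], 0.57)]
water_bottle [([0.607, -0.173, 0.143], 0.89)]
squeeze_bottle [([0.614, 0.191, 0.127], 0.73)]
cup [([0.407, -0.149, 0.026], 0.74), ([0.606, -0.169, 0.145], 0.41)]
jar [([0.469, 0.389, 0.015], 0.42)]
```

View pics/scene0.png

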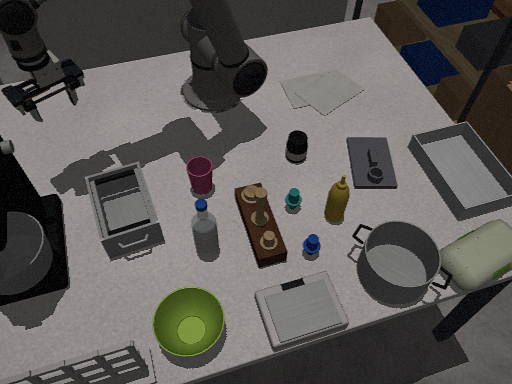

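View pics/top0.png

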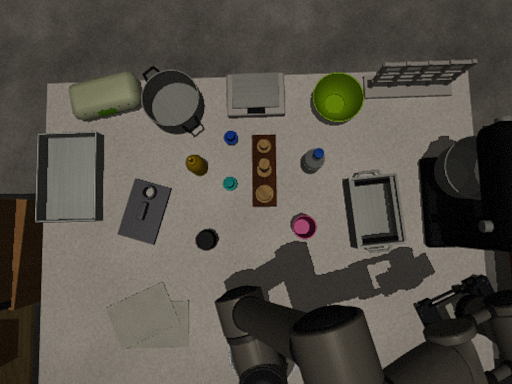

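The scene picture shows the tub at (125,210), the lid at (372,163) with its neck at (375,175), and the block at (260,225). In the block the slim stopper is at the near end (268,240), the pestle in the middle and the fat one at (250,193). In the top picture the tub is at (375,210), the lid at (145,211) with its neck at (150,192), and the stopper at (264,145). The two cameras disagree on x, so I'll check the calibration and lens.

```bash
python3 - <<'E'
from h import *
P={n:robot.read_camera(n) for n in("scene","top")}
print({k:v for k,v in P["top"].items() if k!="img"}); print(P["scene"]["R"])
for n,p in P.items():
    for o,z in(("block",.05),("lid",.014),("tub",.096),("stopper",.075)):
        for d in robot.trace(o,p)[:1 if o!="stopper" else 3]:
            m=d["pixels"].astype(np.uint8); c=max(cv2.findContours(m,0,2)[0],key=cv2.contourArea)
            b=cv2.boxPoints(cv2.minAreaRect(c)); w=np.array([ray(p,u,v,z)[:2] for u,v in b])
            print(n,o,round(d["score"],2),b.round().tolist(),w.round(3).tolist(),w.mean(0).round(3),[round(float(np.linalg.norm(w[i]-w[i+1])),3) for i in(0,1)])
a=P["top"]["img"]; cv=lambda x:cv2.resize(x,None,fx=4,fy=4,interpolation=cv2.INTER_CUBIC)
im=np.hstack([cv(a[165:265,105:185]),cv(a[160:260,335:415])])
cv2.imwrite("pics/crop1.png",im[:,:,::-1])
E
```

```text
{'fovy': 55.145733555753694, 'cx': 255.8044347253293, 'cy': 188.158543728708, 'R': array([[-0.02847957, -0.99936966, -0.02119427],
       [-0.99460426,  0.030447  , -0.09917334],
       [ 0.09975613,  0.01825549, -0.99484444]]), 't': array([0.0240172 , 0.5414054 , 1.21332487]), 'shot': 4}
[[ 0.30895349  0.95092697  0.01690062]
 [ 0.77893447 -0.24279746 -0.57819588]
 [-0.54571864  0.19180011 -0.81572292]]
scene block 0.78 [[231.0, 190.0], [263.0, 179.0], [290.0, 259.0], [258.0, 270.0]] [[0.484, -0.069], [0.473, 0.031], [0.745, 0.017], [0.75, -0.072]] [ 0.613 -0.023] [0.101, 0.272]
scene lid 0.73 [[345.0, 138.0], [388.0, 131.0], [397.0, 188.0], [355.0, 195.0]] [[0.366, 0.355], [0.38, 0.505], [0.601, 0.421], [0.585, 0.285]] [0.483 0.391] [0.15, 0.237]
scene stopper 0.81 [[303.0, 234.0], [319.0, 234.0], [319.0, 254.0], [303.0, 254.0]] [[0.698, 0.069], [0.711, 0.11], [0.767, 0.087], [0.754, 0.047]] [0.733 0.078] [0.043, 0.06]
scene stopper 0.74 [[281.0, 198.0], [294.0, 186.0], [306.0, 198.0], [293.0, 210.0]] [[0.572, 0.051], [0.54, 0.102], [0.59, 0.119], [0.62, 0.069]] [0.58  0.085] [0.06
[... 363 characters left out ...]
ub 0.56 [[339.0, 175.0], [395.0, 166.0], [407.0, 248.0], [351.0, 256.0]] [[0.57, -0.26], [0.591, -0.439], [0.334, -0.459], [0.314, -0.283]] [ 0.452 -0.36 ] [0.181, 0.257]
top stopper 0.65 [[223.0, 130.0], [237.0, 130.0], [237.0, 144.0], [223.0, 144.0]] [[0.733, 0.11], [0.732, 0.064], [0.685, 0.065], [0.686, 0.111]] [0.709 0.087] [0.046, 0.047]
top stopper 0.58 [[223.0, 177.0], [236.0, 177.0], [236.0, 190.0], [223.0, 190.0]] [[0.577, 0.113], [0.576, 0.071], [0.533, 0.072], [0.534, 0.114]] [0.555 0.092] [0.042, 0.043]
top stopper 0.5 [[257.0, 152.0], [257.0, 139.0], [269.0, 139.0], [269.0, 152.0]] [[0.656, -0.0], [0.699, -0.001], [0.698, -0.041], [0.655, -0.039]] [ 0.677 -0.02 ] [0.043, 0.039]
```

View pics/crop1.png

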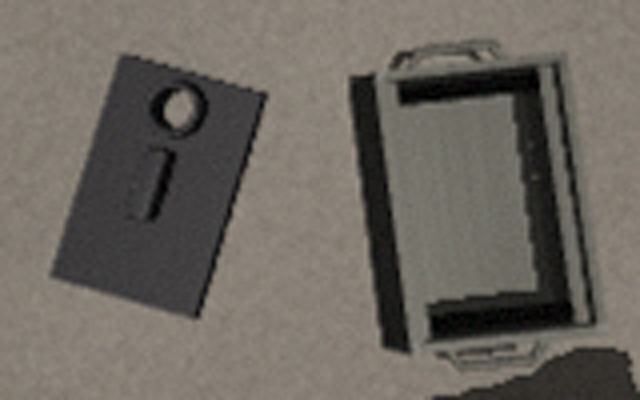

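The left crop shows the lid's corners at crop (122,55), (267,95), (198,320) and (50,276), with the neck at the top, which is the world +x end. The right crop shows the tub rim's corners at about (375,75), (567,55), (605,325) and (412,350).

```bash
python3 - <<'E'
from h import *
p=robot.read_camera("top")
def fit(c,off,z,L,W,n):
    w=np.array([ray(p,x/4+off[0],y/4+off[1],z)[:2] for x,y in c])
    m=w.mean(0); d=(w[0]+w[1]-w[2]-w[3])/2; e=(w[0]-w[1]+w[3]-w[2])/2
    print(n,m.round(4),"L",np.linalg.norm(d).round(3),"W",np.linalg.norm(e).round(3),"yaw",np.arctan2(d[1],d[0]).round(3),np.arctan2(-e[0],e[1]).round(3))
fit([(122,55),(267,95),(198,320),(50,276)],(105,165),.014,.2,.13,"lid")
fit([(375,75),(567,55),(605,325),(412,350)],(255,160),.096,.224,.154,"tub")
print("neck",ray(p,180/4+105,110/4+165,.039), "handle",ray(p,158/4+105,180/4+165,.044))
E
```

```text
lid [0.4751 0.3889] L 0.198 W 0.132 yaw -0.31 -0.304
tub [ 0.4543 -0.3735] L 0.215 W 0.152 yaw 0.075 0.087
neck [0.53692107 0.36342883 0.039     ] handle [0.47848023 0.38028995 0.044     ]
```

Request:
apply_moves --motion "100 0 0 -2 0 0 .146;100 0 0 -2 0 0 .146;100 0 0 -2 0 0 .146;100 0 0 -2 0 0 .146;100 0 0 -2 0 0 .146;100 .64 -4.4 0 0 0 0;100 .64 -4.4 0 0 0 0;100 .64 -4.4 0 0 0 0;100 .64 -4.4 0 0 0 0;100 .64 -4.4 0 0 0 0;100 .64 -4.4 0 0 0 0;100 .64 -4.4 0 0 0 0;100 .64 -4.4 0 0 0 0;100 .64 -4.4 0 0 0 0;100 .64 -4.4 0 0 0 0;100 .64 -4.4 0 0 0 0;100 .64 -4.4 0 0 0 0" --force 50

```text
time: 3.88
tool_pos: [0.4488, -0.0013, 0.3269]
tool_rot: [3.141, -0.001, -0.316]
contact_force: [-0.8, -0.3, -0.5]
opening: 0.0921
grip_force: 0.0
```

Request:
apply_moves --motion "100 -1.06 -4.21 0 0 0 0;100 -1.06 -4.21 0 0 0 0;100 -1.06 -4.21 0 0 0 0;100 -1.06 -4.21 0 0 0 0;100 -1.06 -4.21 0 0 0 0;100 -1.06 -4.21 0 0 0 0;100 -1.06 -4.21 0 0 0 0;100 -1.06 -4.21 0 0 0 0;100 -1.06 -4.21 0 0 0 0;100 0 0 3.5 0 0 -.008;100 0 0 3.5 0 0 0;100 0 0 3.5 0 0 0;100 0 0 3.5 0 0 0;100 0 0 3 0 0 0;100 0 0 3 0 0 0;100 0 0 0 0 0 0"

```text
time: 5.88
tool_pos: [0.4741, 0.3862, 0.1243]
tool_rot: [3.137, 0.003, -0.308]
contact_force: [0.2, -0.6, 1.0]
opening: 0.0918
grip_force: 0.0
```

```bash
python3 - <<'E'
from h import *
s=robot.observe(); print(s["tool_pos"],s["tool_rot"])
P=[robot.read_camera(n) for n in("scene","top")]
cv=lambda x,k:cv2.resize(x,None,fx=k,fy=k,interpolation=cv2.INTER_CUBIC)
a=cv(P[0]["img"][115:215,320:420],4); b=cv(P[1]["img"][165:265,95:195],4)
# mark expected handle top corners with lid est
for p,im,o in((P[0],a,(320,115)),(P[1],b,(95,165))):
    f,cx,cy=K(p)
    for L,W,z in((.03,.01,.044),(.1,.065,.014)):
      for i in(-1,1):
        for j in(-1,1):
          y=-.307; X=np.array([.476+i*L*np.cos(y)-j*W*np.sin(y),.389+i*L*np.sin(y)+j*W*np.cos(y),z])
          c=p["R"]@X+p["t"]; u=f*c[0]/c[2]+cx; v=f*c[1]/c[2]+cy
          cv2.circle(im,(int((u-o[0])*4+2),int((v-o[1])*4+2)),3,(255,0,0),-1)
cv2.imwrite("pics/lid.png",np.hstack([a,b])[:,:,::-1])
E
```

```text
[0.47412607 0.38617641 0.12432819] [ 3.13739375  0.00349235 -0.30823929]
```

View pics/lid.png

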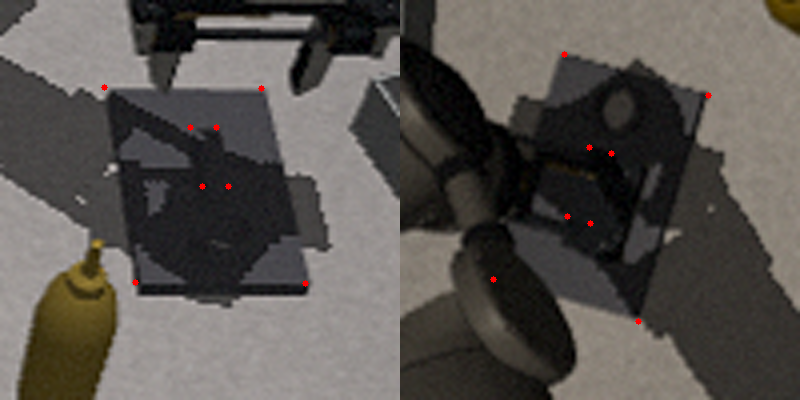

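The predicted lid and handle corners (red) land on the lid in both views, at (105,88)/(305,283) on the left and (565,55)/(638,321) on the right. The estimate is good, so I'm going down to grip.

Request:
apply_moves --motion "100 0.05 -.25 2 0 0 0;100 0 0 2 0 0 0;100 0 0 2 0 0 0;100 0 0 2 0 0 0;100 0 0 1.2 0 0 0;100 0 0 .8 0 0 0;100 0 0 .6 0 0 0;100 0 0 0 0 0 0;30 0 0 0 0 0 0;0 0 0 0 0 0 0;0 0 0 0 0 0 0;0 0 0 0 0 0 0;0 0 0 0 0 0 0;0 0 0 0 0 0 0" --force 50

```text
time: 7.72
tool_pos: [0.4767, 0.3893, 0.0207]
tool_rot: [3.142, -0.0, -0.308]
contact_force: [0.5, 1.0, -0.6]
opening: 0.0366
grip_force: 0.0
```

Request:
apply_moves --motion "0 0 0 .4 0 0 0;0 0 0 0 0 0 0;0 0 0 0 0 0 0;0 0 0 0 0 0 0;0 0 0 0 0 0 0;0 0 0 0 0 0 0"

```text
time: 8.48
tool_pos: [0.4764, 0.389, 0.0164]
tool_rot: [3.141, 0.001, -0.308]
contact_force: [0.1, 0.1, -4.8]
opening: 0.0197
grip_force: 50.0
```

Request:
apply_moves --motion "0 0 0 -.5 0 0 0;0 0 0 -1 0 0 0;0 0 0 -2 0 0 0;0 0 0 -2.5 0 0 0;0 0 0 -2.5 0 0 0;0 0 0 -2.5 0 0 0;0 0 0 -2.5 0 0 0;0 0 0 -2.5 0 0 0;0 0 0 -2.5 0 0 0;0 0 0 -2.5 0 0 0;0 0 0 -2 0 0 0;0 0 0 -1.5 0 0 0;0 0 0 -.5 0 0 0;0 0 0 0 0 0 0"

```text
time: 10.22
tool_pos: [0.4766, 0.3892, 0.2665]
tool_rot: [3.141, 0.0, -0.308]
contact_force: [-0.1, -0.2, -4.9]
opening: 0.0196
grip_force: 50.0
```

Request:
apply_moves --motion "0 .37 1.3 0 0 0 0;0 .74 2.6 0 0 0 0;0 1.235 4.32 0 0 0 0;0 1.235 4.32 0 0 0 0;0 1.235 4.32 0 0 0 0;0 1.235 4.32 0 0 0 0;0 1.235 4.32 0 0 0 0;0 1.235 4.32 0 0 0 0;0 1.235 4.32 0 0 0 0;0 1.235 4.32 0 0 0 0;0 1.235 4.32 0 0 0 0;0 1.235 4.32 0 0 0 0;0 1.235 4.32 0 0 0 0;0 1.235 4.32 0 0 0 0;0 1.235 4.32 0 0 0 0;0 1.235 4.32 0 0 0 0;0 1.235 4.32 0 0 0 0;0 .86 3 0 0 0 0;0 .49 1.7 0 0 0 0"

```text
time: 12.6
tool_pos: [0.4527, -0.3753, 0.2658]
tool_rot: [-3.141, 0.002, -0.31]
contact_force: [-0.2, 0.5, -4.0]
opening: 0.0197
grip_force: 50.0
```

Request:
apply_moves --motion "0 0 0 0 0 0 -.06;0 0 0 0 0 0 -.11;0 0 0 1 0 0 -.11;0 0 0 2 0 0 -.07;0 0 0 2 0 0 -.038;0 0 0 2 0 0 0;0 0 0 1 0 0 0;0 0 0 .5 0 0 0;0 0 0 0 0 0 0"

```text
time: 13.72
tool_pos: [0.4541, -0.3738, 0.1819]
tool_rot: [3.141, -0.0, 0.08]
contact_force: [0.0, -0.5, -3.2]
opening: 0.0199
grip_force: 50.0
```

```bash
cat >> h.py <<'E'
def proj(p,X):
    f,cx,cy=K(p); c=p["R"]@np.array(X)+p["t"]; return f*c[0]/c[2]+cx,f*c[1]/c[2]+cy
def rect(p,im,o,k,x,y,yaw,L,W,z,col):
    for i,j in((-1,-1),(-1,1),(1,1),(1,-1)):
        u,v=proj(p,[x+i*L*np.cos(yaw)-j*W*np.sin(yaw),y+i*L*np.sin(yaw)+j*W*np.cos(yaw),z])
        cv2.circle(im,(int((u-o[0])*k+k/2),int((v-o[1])*k+k/2)),3,col,-1)
E
python3 - <<'E'
from h import *
s=robot.observe(); t=s["tool_pos"]; print(s["time"],t,s["tool_rot"])
P=[robot.read_camera(n) for n in("scene","top")]; O=[(70,120),(325,135)]; ims=[]
for p,o in zip(P,O):
    im=cv2.resize(p["img"][o[1]:o[1]+140,o[0]:o[0]+95].copy(),None,fx=4,fy=4,interpolation=cv2.INTER_CUBIC)
    rect(p,im,o,4,.4543,-.3735,.08,.112,.077,.096,(255,0,0))
    rect(p,im,o,4,t[0],t[1],s["tool_rot"][2],.1,.065,t[2]-.0025,(0,255,0))
    ims.append(im)
cv2.imwrite("pics/over.png",np.hstack(ims)[:,:,::-1])
E
```

```text
13.725 [ 0.45408479 -0.37377761  0.18193732] [ 3.14139531e+00 -1.36919655e-04  7.99587734e-02]
```

View pics/over.png

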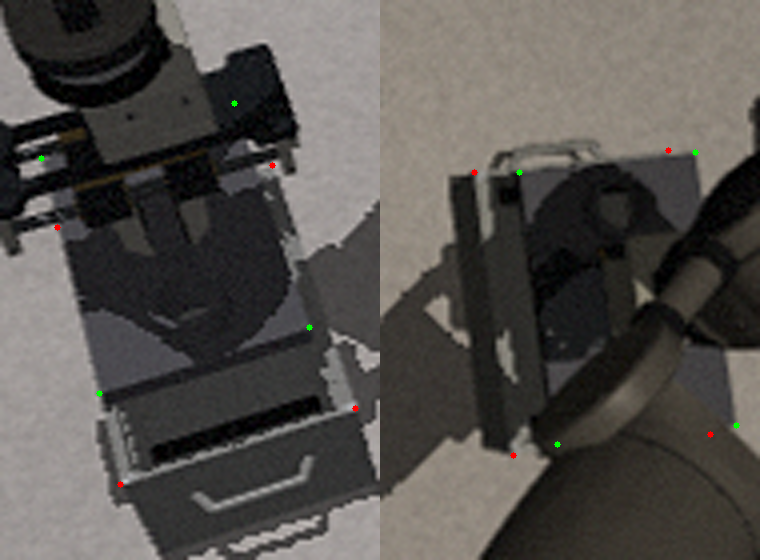

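```bash
python3 - <<'E'
from h import *
P=[robot.read_camera(n) for n in("scene","top")]; O=[(80,160),(340,162)]; ims=[]
for p,o,n in zip(P,O,("scene0","top0")):
    a=cv2.imread(f"pics/{n}.png")[:,:,::-1]
    im=cv2.resize(a[o[1]:o[1]+100,o[0]:o[0]+(80 if n=="scene0" else 80)].copy(),None,fx=5,fy=5,interpolation=cv2.INTER_CUBIC)
    rect(p,im,o,5,.4543,-.3735,.08,.112,.077,.096,(255,0,0))
    rect(p,im,o,5,.4543,-.3735,.08,.104,.069,.096,(0,255,0))
    ims.append(im)
cv2.imwrite("pics/tub.png",np.hstack(ims)[:,:,::-1])
E
```

```text
(no output)
```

View pics/tub.png

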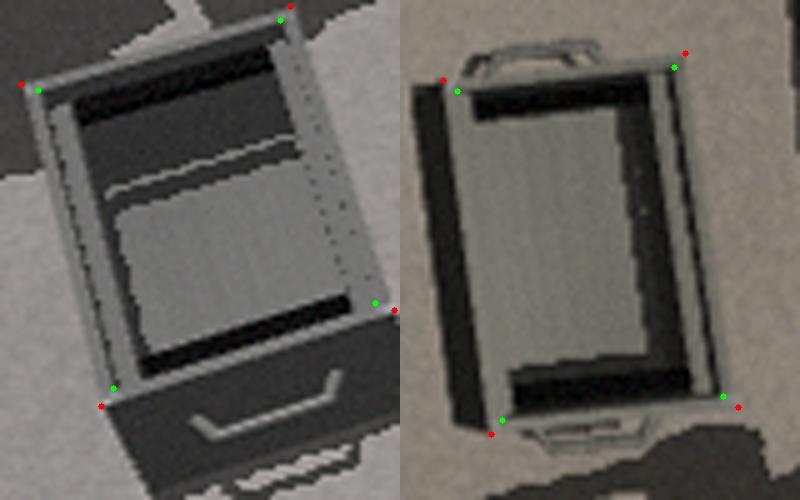

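The model rim corners (red outer, green inner) match the tub to about 2 mm in both views, and the top view suggests roughly +1 mm in y. I'll make that small shift and lower the lid.

Request:
apply_moves --motion "0 .07 -.08 1 0 0 0;0 0 0 1.5 0 0 0;0 0 0 1.5 0 0 0;0 0 0 1 0 0 0;0 0 0 .7 0 0 0;0 0 0 .3 0 0 0;0 0 0 .3 0 0 0;0 0 0 .2 0 0 0;0 0 0 .2 0 0 0;0 0 0 .2 0 0 0;0 0 0 0 0 0 0"

```text
time: 15.3
tool_pos: [0.4546, -0.3729, 0.1126]
tool_rot: [-3.141, 0.0, 0.08]
contact_force: [-0.0, 1.0, -3.6]
opening: 0.02
grip_force: 50.0
```

Request:
apply_moves --motion "0 0 0 .15 0 0 0;0 0 0 .15 0 0 0;0 0 0 .15 0 0 0;0 0 0 .1 0 0 0;0 0 0 0 0 0 0"

```text
time: 15.92
tool_pos: [0.4546, -0.3729, 0.1071]
tool_rot: [-3.142, 0.0, 0.08]
contact_force: [0.6, 0.1, -3.9]
opening: 0.02
grip_force: 50.0
```

The underside is now 5 mm below the rim with no added force, so the lid is in the mouth. Next I'll press onto the seals.

Request:
apply_moves --motion "0 0 0 .15 0 0 0;0 0 0 .15 0 0 0;0 0 0 .15 0 0 0;0 0 0 .15 0 0 0;0 0 0 0 0 0 0;0 0 0 0 0 0 0" --force 60

```text
time: 16.68
tool_pos: [0.4547, -0.3731, 0.1029]
tool_rot: [3.141, -0.001, 0.08]
contact_force: [-2.9, 2.2, 7.9]
opening: 0.0194
grip_force: 60.0
```

Request:
apply_moves --motion "0 0 0 .15 0 0 0;0 0 0 .15 0 0 0;0 0 0 .15 0 0 0;0 0 0 .1 0 0 0;0 0 0 0 0 0 0;0 0 0 0 0 0 0"

```text
time: 17.42
tool_pos: [0.4547, -0.3731, 0.0982]
tool_rot: [3.14, -0.001, 0.08]
contact_force: [-3.9, 3.9, 13.7]
opening: 0.0194
grip_force: 60.0
```

Request:
apply_moves --motion "0 0 0 .15 0 0 0;0 0 0 .1 0 0 0;0 0 0 .1 0 0 0;0 0 0 0 0 0 0;0 0 0 0 0 0 0"

```text
time: 18.05
tool_pos: [0.4547, -0.3731, 0.0981]
tool_rot: [3.139, -0.002, 0.08]
contact_force: [-11.7, 10.2, 37.5]
opening: 0.0195
grip_force: 60.0
```

Request:
apply_moves --motion "0 0 0 -.2 0 0 0;0 0 0 -.1 0 0 0;60 0 0 0 0 0 0;60 0 0 0 0 0 0;60 0 0 0 0 0 0;60 0 0 0 0 0 0;60 0 0 -.5 0 0 0;60 0 0 -1.5 0 0 0;60 0 0 -3 0 0 0;60 0 0 -4 0 0 0;60 0 0 -5 0 0 0;60 0 0 -5 0 0 0"

```text
time: 19.55
tool_pos: [0.4544, -0.3724, 0.2875]
tool_rot: [-3.141, -0.0, 0.08]
contact_force: [0.8, -1.3, 1.3]
opening: 0.055
grip_force: 0.0
```

Request:
apply_moves --motion "60 0 -4 -3 0 0 0;60 1 -5 0 0 0 0;60 2 -5 0 0 0 0;60 2 -5 0 0 0 0;60 2 -5 0 0 0 0;60 2 -5 0 0 0 0;60 2 -3 0 0 0 0;60 2 -1 0 0 0 0;60 0 0 0 0 0 0"

```text
time: 20.68
tool_pos: [0.5582, -0.0325, 0.3153]
tool_rot: [-3.141, 0.0, 0.082]
contact_force: [-0.3, -0.1, 0.1]
opening: 0.0552
grip_force: 0.0
```

```bash
python3 - <<'E'
from h import *
s=robot.observe(); print(s["time"],s["tool_pos"],s["tool_rot"])
P=[robot.read_camera(n) for n in("scene","top")]; O=[(80,160),(340,162)]; ims=[]
for p,o in zip(P,O):
    im=cv2.resize(p["img"][o[1]:o[1]+100,o[0]:o[0]+80].copy(),None,fx=5,fy=5,interpolation=cv2.INTER_CUBIC)
    rect(p,im,o,5,.4547,-.3731,.08,.1,.065,.096,(0,255,0)); ims.append(im)
    print([(np.round(d["centre"],3).tolist(),round(d["score"],2)) for d in robot.search_frame("stopper",p)[:4]])
cv2.imwrite("pics/home.png",np.hstack(ims)[:,:,::-1])
p=P[1]
hsv=cv2.cvtColor(p["img"],cv2.COLOR_RGB2HSV); print(hsv[145,264],hsv[183,230])
E
```

```text
20.675 [ 0.55820751 -0.03252232  0.31533854] [-3.14146568e+00  2.67421167e-04  8.20020326e-02]
[([0.725, 0.079, 0.055], 0.8), ([0.568, 0.089, 0.05], 0.76), ([0.69, -0.029, 0.068], 0.54)]
[([0.56, 0.103, 0.073], 0.56), ([0.712, 0.096, 0.073], 0.5)]
[16 45 85] [21 53 48]
```

View pics/home.png

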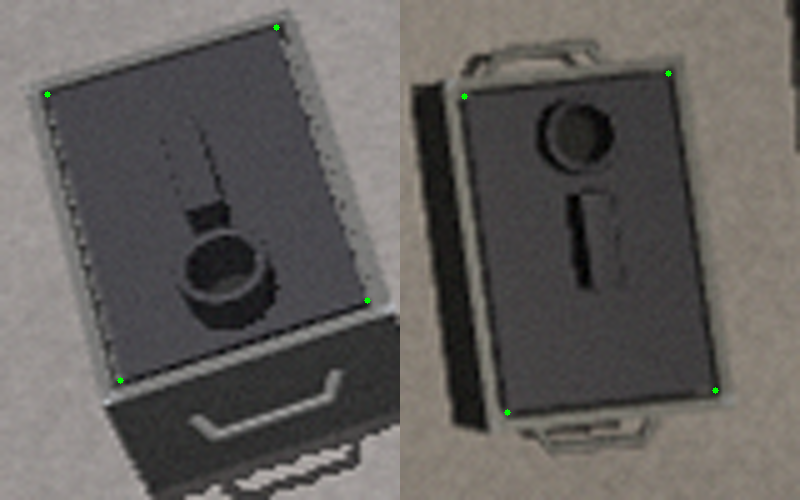

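The lid is home: its edges are level and inside the rim in both views, and the neck is at (227,262) in the left crop and about (577,135) in the right one. Next I'll locate the stopper and neck from the clear first pictures.

```bash
python3 - <<'E'
from h import *
P=[robot.read_camera(n) for n in("scene","top")]; O=[(228,175),(240,125)]; ims=[]
def circ(p,im,o,k,x,y,z,r,col):
    q=[proj(p,[x+r*np.cos(a),y+r*np.sin(a),z]) for a in np.linspace(0,6.28,24)]
    for u,v in q: cv2.circle(im,(int((u-o[0])*k+k/2),int((v-o[1])*k+k/2)),1,col,-1)
for p,o,n in zip(P,O,("scene0","top0")):
    a=cv2.imread(f"pics/{n}.png")[:,:,::-1]
    im=cv2.resize(a[o[1]:o[1]+100,o[0]:o[0]+66].copy(),None,fx=6,fy=6,interpolation=cv2.INTER_CUBIC)
    for x,y in((.679,-.023),):
        circ(p,im,o,6,x,y,.09,.015,(255,0,0)); circ(p,im,o,6,x,y,.056,.024,(0,255,0))
    ims.append(im)
cv2.imwrite("pics/st.png",np.hstack(ims)[:,:,::-1])
print("neck",ray(P[0],227/5+80-.5,262/5+160-.5,.121),ray(P[1],177/5+340-.5,135/5+162-.5,.121))
E
```

```text
neck [ 0.52107046 -0.36436774  0.121     ] [ 0.52012499 -0.36226468  0.121     ]
```

View pics/st.png

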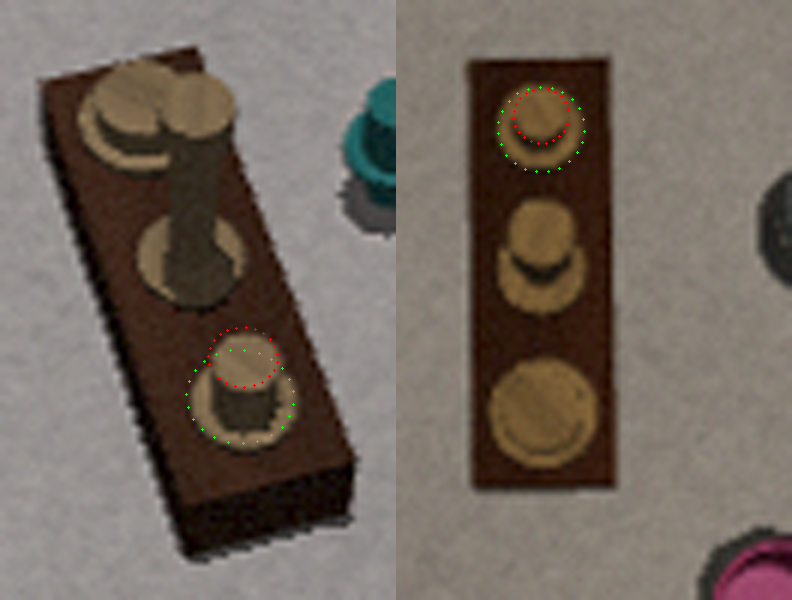

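The red/green circles show the end stopper with its slim knob at (.680,-.022), matching within about 3 mm. The fat one is at the far end and the pestle is in the middle.

Request:
apply_moves --motion "60 0 0 0 0 0 .1;60 3 -.3 0 0 0 0;60 4 -.4 0 0 0 0;60 4 -.4 0 0 0 0;60 1.2 -.2 0 0 0 0;60 0 0 2 0 0 0;60 0 0 4 0 0 0;60 0 0 4 0 0 0;60 0 0 4 0 0 0;60 0 0 3 0 0 0;60 0 0 2 0 0 0;60 0 0 0 0 0 0"

```text
time: 22.48
tool_pos: [0.6789, -0.0236, 0.1235]
tool_rot: [-3.141, 0.004, -0.021]
contact_force: [0.3, 0.9, -0.3]
opening: 0.055
grip_force: 0.0
```

Request:
apply_moves --motion "60 .1 -.1 1 0 0 0;60 0 0 2 0 0 0;60 0 0 1.5 0 0 0;60 0 0 1 0 0 0;60 0 0 .4 0 0 0;60 0 0 0 0 0 0;20 0 0 0 0 0 0;20 0 0 0 0 0 0;20 0 0 0 0 0 0;20 0 0 0 0 0 0;20 0 0 0 0 0 0;20 0 0 0 0 0 0" --force 20

```text
time: 23.98
tool_pos: [0.6813, -0.0222, 0.0665]
tool_rot: [3.141, -0.0, -0.02]
contact_force: [-0.9, 0.7, 3.3]
opening: 0.0287
grip_force: 20.0
```

Request:
apply_moves --motion "20 0 0 -.5 0 0 0;20 0 0 -1 0 0 0;20 0 0 -2 0 0 0;20 0 0 -3 0 0 0;20 0 0 -3 0 0 0;20 0 0 -3 0 0 0;20 0 0 -3 0 0 0;20 0 0 -3 0 0 0;20 0 0 -3 0 0 0;20 0 0 -2.5 0 0 0;20 0 0 -1 0 0 0;20 0 0 0 0 0 0" --force 35

```text
time: 25.48
tool_pos: [0.6812, -0.0221, 0.3166]
tool_rot: [3.141, -0.001, -0.02]
contact_force: [0.1, 0.4, -0.7]
opening: 0.0286
grip_force: 35.0
```

Request:
apply_moves --motion "20 -.85 1.93 0 0 0 0;20 -1.71 3.85 0 0 0 0;20 -1.71 3.85 0 0 0 0;20 -1.71 3.85 0 0 0 0;20 -1.71 3.85 0 0 0 0;20 -1.71 3.85 0 0 0 0;20 -1.71 3.85 0 0 0 0;20 -1.71 3.85 0 0 0 0;20 -1.71 3.85 0 0 0 0;20 -.85 1.93 0 0 0 0;20 0 0 1.5 0 0 0;20 0 0 3 0 0 0;20 0 0 3 0 0 0;20 0 0 3 0 0 0;20 0 0 1.5 0 0 0;20 0 0 0 0 0 0"

```text
time: 27.48
tool_pos: [0.5203, -0.3643, 0.1949]
tool_rot: [-3.14, 0.002, -0.019]
contact_force: [0.0, -0.7, -0.1]
opening: 0.0287
grip_force: 35.0
```

```bash
python3 - <<'E'
from h import *
s=robot.observe(); t=s["tool_pos"]; print(s["time"],t,s["tool_rot"])
P=[robot.read_camera(n) for n in("scene","top")]; O=[(90,155),(345,150)]; ims=[]
def circ(p,im,o,k,x,y,z,r,col):
    for a in np.linspace(0,6.28,24):
        u,v=proj(p,[x+r*np.cos(a),y+r*np.sin(a),z]); cv2.circle(im,(int((u-o[0])*k+k/2),int((v-o[1])*k+k/2)),1,col,-1)
for p,o in zip(P,O):
    im=cv2.resize(p["img"][o[1]:o[1]+80,o[0]:o[0]+65].copy(),None,fx=6,fy=6,interpolation=cv2.INTER_CUBIC)
    circ(p,im,o,6,.5205,-.3655,.121,.024,(255,0,0)); circ(p,im,o,6,t[0],t[1],t[2]-.0515,.01,(0,255,0)); ims.append(im)
cv2.imwrite("pics/pre.png",np.hstack(ims)[:,:,::-1])
E
```

```text
27.475 [ 0.52030866 -0.36431309  0.19494712] [-3.13971931e+00  1.93257403e-03 -1.91818313e-02]
```

View pics/pre.png

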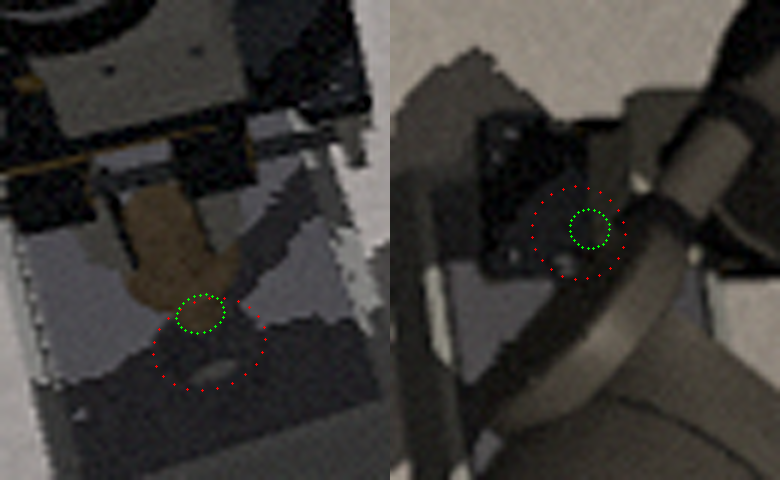

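The left view shows the held stopper upright with its tip at (200,312), as predicted, above the neck at (210,345). The top view is hidden by the arm. I'll lower it carefully.

Request:
apply_moves --motion "20 0 .1 .5 0 0 0;20 0 0 .8 0 0 0;20 0 0 .7 0 0 0;20 0 0 .5 0 0 0;20 0 0 .5 0 0 0;20 0 0 .5 0 0 0;20 0 0 .4 0 0 0;20 0 0 0 0 0 0"

```text
time: 28.58
tool_pos: [0.5203, -0.3665, 0.1569]
tool_rot: [-3.141, 0.0, -0.02]
contact_force: [0.5, -0.8, -0.7]
opening: 0.0289
grip_force: 35.0
```

Request:
apply_moves --motion "20 0 0 .4 0 0 0;20 0 0 .4 0 0 0;20 0 0 .3 0 0 0;20 0 0 .3 0 0 0;20 0 0 .2 0 0 0;20 0 0 .2 0 0 0;20 0 0 0 0 0 0"

```text
time: 29.45
tool_pos: [0.5203, -0.3665, 0.1391]
tool_rot: [-3.142, 0.0, -0.02]
contact_force: [-0.0, -0.1, -0.1]
opening: 0.0287
grip_force: 35.0
```

Request:
apply_moves --motion "20 0 0 .1 0 0 0;20 0 0 .1 0 0 0;20 0 0 .1 0 0 0;20 0 0 .1 0 0 0;20 0 0 0 0 0 0"

```text
time: 30.08
tool_pos: [0.5205, -0.3666, 0.1374]
tool_rot: [3.14, -0.001, -0.02]
contact_force: [-3.7, 4.0, 10.3]
opening: 0.0283
grip_force: 35.0
```

Request:
apply_moves --motion "20 0 0 -.2 0 0 0;70 0 0 0 0 0 0;70 0 0 0 0 0 0;70 0 0 0 0 0 0;70 0 0 0 0 0 0;70 0 0 0 0 0 0;70 0 0 -1 0 0 0;70 0 0 -2 0 0 0;70 0 0 -4 0 0 0;70 0 0 -5 0 0 0;70 0 -4 -3 0 0 0;70 -2 -5 0 0 0 0;70 -2 -5 0 0 0 0;70 -2 -5 0 0 0 0;70 -2 -5 0 0 0 0;70 0 0 0 0 0 0;70 0 0 0 0 0 0"

```text
time: 32.2
tool_pos: [0.4457, -0.1254, 0.2881]
tool_rot: [3.14, -0.002, -0.02]
contact_force: [-0.5, -0.8, 0.2]
opening: 0.0644
grip_force: 0.0
```

```bash
python3 - <<'E'
from h import *
s=robot.observe(); print(s["time"],s["tool_pos"],s["contact_force"])
P=[robot.read_camera(n) for n in("scene","top")]; O=[(80,155),(340,162)]
cv2.imwrite("pics/end.png",np.hstack([cv2.resize(p["img"][o[1]:o[1]+100,o[0]:o[0]+80],None,fx=5,fy=5,interpolation=cv2.INTER_CUBIC) for p,o in zip(P,O)])[:,:,::-1])
E
```

```text
32.2 [ 0.44568206 -0.1253704   0.28806847] [-0.53790663 -0.7860077   0.22190393]
```

View pics/end.png

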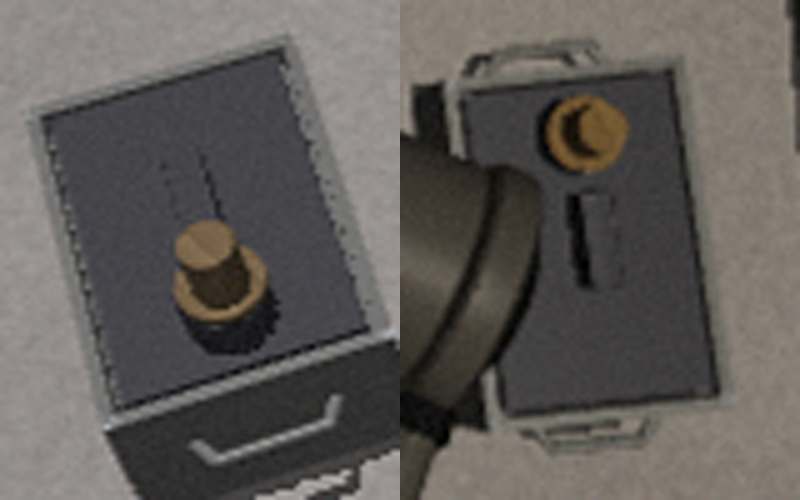

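The stopper stands upright, with its flange on the neck at (222,290) on the left and (587,132) on the right, and the lid is flush. Handing in.

```bash
python3 -c "
from cell import robot
print(robot.hand_in())"
```

```text
the job is handed in; nothing more can be done
None
```

The lid is pressed home level with the tub's rim and the slim stopper stands upright and fully home in its neck; the job was handed in at about 32 s, and the hand-in call returned no verdict.

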